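# Pack up the folding paint case

### The job

Pack up the watercolour case: lift the white mixing leaf up to about upright, then set the tray of paint pans down flat between the low ribs of its nest underneath, without dropping it, and let go. Then close the lid, which folds the leaf down under it, and press it fully shut so that the two shells meet edge to edge. Leave the porcelain palette, the water glass and the roll of tape where they are.

Things in the scene. Friction and masses are not known exactly. Their poses are not given: they have to be found in the camera images.
- case: Lower shell of a dark-red plastic folding paint case, fixed to the table, white inside; 134 mm deep (x), 200 long (y), 30 high, walls and floor 4 thick. Origin: centre of its underside, on the table; +x points from the front to the hinge side, y along the hinge, z up. Moulded paint wells, 16 mm high above the table, fill the rear 40 mm inside; the nest is in front of them.
- hinge (a point): Middle of the hinge line, at (+67, 0, +30) mm in the case's frame. Lid and leaf both turn about this line, which runs along the case's y.
- nest (a point): Centre of the nest's floor, at (-20, 0, +4) mm in the case's frame. The nest, 44 mm (case x) by 130 mm (case y), open above, is edged by ribs 3 mm wide and 5 high; the pan tray lies in it with its length along the case's y, either way round. From its centre to the case's front wall and to the wells it is 43 mm each. The leaf covers it until lifted.
- leaf (a joint): Opening angle of the white mixing leaf, a 4 mm plate that covers the whole inside of the lower shell: 0 = flat just below the case's rim, grows as its front rises about the hinge, at most 2.0 rad. Stiff hinge: it stays where it is left (0.3 to 1 N at the tab moves it). The lid's inside pushes it down again as the lid is closed.
- leaf_tab (a point): Centre of the blue tab standing up at the middle of the leaf's front edge, 118 mm from the hinge line. Tab: 26 mm long along the hinge, 14 deep, 21 high; leaf flat, its centre is 35.5 mm and its top 46 mm above the table. Cut-outs 34 mm wide in the leaf beside both its ends leave room for fingers: pinched by its ends from above, it turns between the fingers as it is carried round the hinge.
- lid (a joint): Opening angle of the lid (upper shell): 0 = shut, its rim on the rim of the lower shell; grows as it opens, at most 2.2 rad; it leans back open at the start. Stiff hinge: it stays where it is left (0.5 to 3 N at its free edge moves it).
- lid_edge (a point): Middle of the lid's free edge, on its outer face: 134 mm from the hinge along the lid and 22 mm out from the hinge plane on the outer side. The lid is a dark-red shell 134 mm by 200 mm by 22 mm; shut, its flat outer face lies 52 mm above the table and this point is at the case's front.
- tray_center (a point): Centre (half-way up) of the pan tray: loose white plastic tray with five pans of paint in a row (black-indigo, crimson, ochre, stone, ultramarine), 120 mm long (its x), 34 wide (its y), 19 high, about 90 g, on the table left or right of the case at the start. 9.5 mm above its underside; seated in the nest it is at (-20, 0, +13.5) mm in the case's frame.
- palette: White porcelain palette with five round wells and two square ones, 170 mm (its x) by 90 mm by 13 mm, loose on the table on the other side of the case from the tray. Origin: centre of its underside. To be left alone.
- water_glass: Clear drinking glass for water, 68 mm in diameter at the rim and 85 mm high, loose, standing on the table. Origin: centre of its underside. To be left alone.
- tape_roll: Cream roll of masking tape lying flat, 90 mm in diameter and 24 mm high, loose. Origin: centre of its underside. To be left alone.
- pan_tray: The same pan tray; origin: centre of its underside.
There are look-alikes about, which are no part of the job. There is more than one size of the pan_tray; the job needs the middle-sized.

How it is judged:
On the way, in this order (a step that is already met when the one before it is completed fails the run):
1. the mixing leaf is lifted up (more than 1.1 rad) (value of joint leaf above 1.1 rad), for 0.2 s.
2. the pan tray lies flat in its nest, let go, with the leaf still up (z of tray_center in the frame of case between 0.01 and 0.0155 m and x of tray_center in the frame of case between -0.028 and -0.012 m and y of tray_center in the frame of case between -0.008 and 0.008 m and angle between tray_center's own z axis and vertical below 0.06 rad and angle between the x axis of tray_center and the y axis of case, either way round below 0.15 rad and contact force between the fingers and pan_tray below 0.05 N and value of joint leaf above 0.5 rad and linear speed of pan_tray below 0.02 m/s), for 0.2 s.
3. the lid is shut over the leaf (within 0.025 rad) (value of joint lid below 0.025 rad and value of joint leaf below 0.06 rad), for 0.1 s.
At the end, for the whole second after the job is handed in: The pan tray lies flat in its nest (centre within 8 mm, bottomed within 2 mm, tilt under 0.06 rad, square to the case within 0.15 rad, either way round), the leaf is down over it (within 0.06 rad), the lid shut edge to edge (within 0.025 rad, 3 mm at its free edge), all at rest (all of step 3 and z of tray_center in the frame of case between 0.01 and 0.0155 m and x of tray_center in the frame of case between -0.028 and -0.012 m and y of tray_center in the frame of case between -0.008 and 0.008 m and angle between tray_center's own z axis and vertical below 0.06 rad and angle between the x axis of tray_center and the y axis of case, either way round below 0.15 rad and velocity of joint lid below 0.05 rad/s and linear speed of pan_tray below 0.02 m/s); the robot touches nothing.
It fails at once if the palette was pushed more than 25 mm or tipped over (distance of palette from where it was at the start of the episode above 0.025 m or angle between palette's own z axis and vertical above 0.35 rad).
It fails at once if the water glass was pushed more than 25 mm or tipped over (distance of water_glass from where it was at the start of the episode above 0.025 m or angle between water_glass's own z axis and vertical above 0.35 rad).
It fails at once if the tape roll was pushed more than 25 mm or tipped over (distance of tape_roll from where it was at the start of the episode above 0.025 m or angle between tape_roll's own z axis and vertical above 0.35 rad).
It fails at once if the pan tray was dropped (falling free faster than 0.7 m/s, from about 25 mm or more) (linear speed of pan_tray above 0.7 m/s and contact force between the fingers and pan_tray below 0.02 N).
It also fails if it takes over 70 s, if anything falls off the work surface, if the arm or the gripper's body presses on something with over 40 N, if the wrist force passes 120 N, or if a joint passes its speed limit or range.

### The arm

A 7-joint arm with a two-finger parallel gripper is mounted at the origin on the work surface. World frame = base frame: x ahead of the robot, y to its left, z up, the work surface at z = 0. Lengths are in m, angles in rad, forces in N, time in s.
With the tool pointing down it reaches from about 0.4 to 0.85 m from the base axis. Payload 10.4 kg.
Tool frame: the origin (TCP) lies on the mounting face of the last link; the fingertips stand r.tips_ahead ahead of it and the grasp point (between the pads) lies 164 mm ahead of it (r.tips_ahead is the distance from the TCP to the fingertips, in m); z points along the fingers, y is the line along which they close (so a half turn about z gives the same grasp; the last joint's range is limited). The gripper opens to 87 mm and grips with 3 to 60 N. Pads are 19 mm wide; open, the fingers measure 117 mm over their backs; the gripper's body (75 mm by 190 mm) begins 51 mm behind the grasp point.
Start: joints at [1.3, 0.332, -0.065, 1.46, 0.022, 1.35, -0.088], TCP at [0.153, -0.606, 0.405] pointing down, gripper open.
Joint ranges: [-2.6, 2.6], [-0.5, 2.12], [-1.47, 1.34], [0.16, 2.42], [-1.27, 4.41], [0.06, 2.06], [-2.6, 2.6]. Speed limits (rad/s): [2.22, 2.22, 2.79, 2.79, 3.14, 3.14, 3.14].

### API

Orientations are given as a unit quaternion [x, y, z, w].
In Python, from bench import telemetry, imaging, job, r gives the robot as it stands.
- The arm moves only by the tool move_arm, never from a script. Its argument "steps" is a list of rows, each an object of numbers: "dx", "dy", "dz": the shift along the tool's x, y, z in cm; "spin": the turn about the tool's z in rad. In form: [{"dx": .., "dy": .., "dz": .., "spin": ..}, ...]. A call has 1 to 12 rows; each row shifts and turns the commanded pose from where the row before left it, along the tool's axes as they then stand; what a row does not reach is not made up. A row lasts 1/10 s, in which the tool goes at most 50 mm and 8.59 degrees, less where a joint would pass 70% of its speed; a pose out of reach is approached as far as the arm can. A call with a gripper value outside its range is refused whole. "claw" is the finger opening in cm, from 0 to 8.7, set as the call begins (left out, the last holds). The fingers move at their own pace and stop on an object; "squeeze" is the grip in N (left out, the last holds). Time passes only in rows, so rows that do not move let the fingers close. It gives the time, the measured TCP pose, the force, the opening and the grip force at its end, in the units of the state.
- telemetry.read_state(): the state, without advancing time (a new reading comes with each control period).
- imaging.camera(name): name is "scene" or "top" or "wrist"; returns a dict with "img" (400x640x3 uint8, red, green, blue), "camera_matrix" (3x3 intrinsics, pixels), "R" (3x3) and "t" (3): a world point X has camera coordinates R X + t. Camera axes: x right, y down, z forward; pixel columns grow to the right and rows downward; lengths in m; the calibration is good to about 2 mm. A picture is of the moment at which its call begins. There is no depth.
- job.close_job(): hands the job in; it is judged then, once.
The state is a dict: "time": time; "joint_positions": joint angles; "joint_vel": joint speeds; "joint_torque": joint torques, N m; "ee_pos": TCP position; "eef_rot": TCP orientation; "ft_force": force on the tool from outside, world axes, zero at the start; "torque": the same for the moment, N m; "width": finger opening in m; "grip_force": force on a finger pad.
Only numpy, scipy, OpenCV 4.12 (cv2) and the standard library are available. Lean on these libraries where they do the work, as an engineer would, in place of code of your own. Each camera call takes 0.05 s, during which the arm holds its last target. There are 200 camera calls.

## Working session

There is one attempt and no reset: what is moved stays moved. The work goes in short steps, Python scripts to look and compute and a tool call to move; the robot and the scene stay as the last step left them, time stands still between calls to the robot, and variables do not carry over. Pictures are saved under pics/ and viewed, at most 10 in all, crops included, and the job is handed in when it is done.

Besides the shell and the picture viewer there is one more tool, called as name([rows], argument=value, ...), one row to a line, values as JSON. move_arm: Moves the arm, as the interface text tells. Its arguments: {"type":"object","properties":{"steps":{"type":"array","items":{"type":"object","properties":{"dx":{"type":"number"},"dy":{"type":"number"},"dz":{"type":"number"},"spin":{"type":"number"}}}},"claw":{"type":"number"},"squeeze":{"type":"number"}},"required":["steps"]}

```bash
ls; mkdir -p pics; python3 - <<'E'
from bench import telemetry, imaging, job, r
import cv2
s=telemetry.read_state(); print(s, r.tips_ahead)
for n in("scene","top"):
    c=imaging.camera(n); cv2.imwrite(f"pics/{n}0.png",c["img"][:,:,::-1]); print(n,c["camera_matrix"].tolist(),c["R"].tolist(),c["t"].tolist())
E
```

```text
pics
{'time': 0.0, 'joint_positions': array([ 1.30037909,  0.33285728, -0.06471354,  1.4609419 ,  0.02160063,
        1.34990602, -0.08853284]), 'joint_vel': array([ 1.06860511e-04, -1.16959370e-03,  9.52429149e-04,  6.94801670e-05,
        4.31968908e-04, -1.09331909e-03,  2.19765470e-04]), 'joint_torque': array([-1.25611703e-03, -6.23250747e+01,  2.38309923e-02, -3.89898705e+01,
       -6.14478788e-02,  3.97861702e-02,  1.50107771e-04]), 'ee_pos': array([ 0.15328545, -0.60577451,  0.40396263]), 'eef_rot': array([ 9.92332827e-01,  1.23592308e-01, -1.18617787e-04, -6.98454933e-04]), 'ft_force': array([-0.61488988, -0.21938409,  0.02534731]), 'torque': array([0.00818516, 0.00798472, 0.02183122]), 'grip_force': 0.0, 'width': 0.08690925049769564} 0.1822
scene [[377.3483418337928, 0.0, 320.04125015061885], [0.0, 377.3483418337928, 200.7889752703789], [0.0, 0.0, 1.0]] [[0.02166156712043282, 0.9997618432969834, 0.0026520175913406665], [0.8423879696217551, -0.0168230499216478, -0.5386088503059249], [-0.5384359619735882, 0.013901139476731598, -0.8425517629052974]] [0.04878960803860138, -0.42911290748354863, 1.3541394148360661]
top [[411.49902048050643, 0.0, 318.81353780178944], [0.0, 411.49902048050643, 206.19709139530607], [0.0, 0.0, 1.0]] [[0.008850217807597807, -0.9999019404269529, -0.010852795730712345], [-0.9897456091456258, -0.007211921396563659, -0.14265909493167153], [0.1425668363319884, 0.012004070983806984, -0.9897123821889385]] [-0.06296439505498284, 0.5430151767637547, 1.1733184727285098]
```

View pics/top0.png

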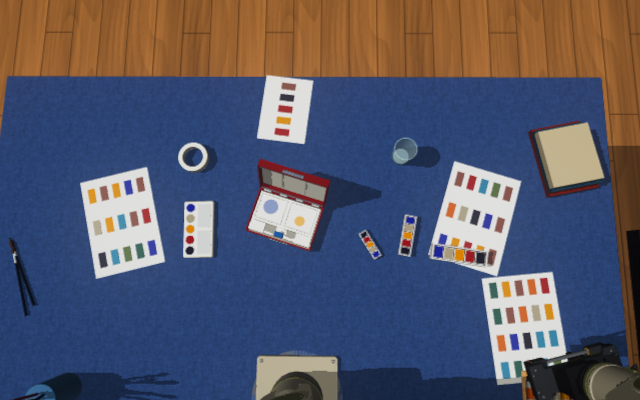

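View pics/scene0.png

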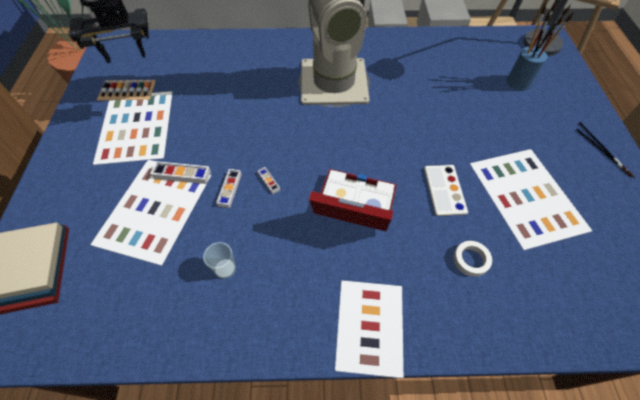

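Top view: three similar trays: small (370,244), middle (407,235), large (462,256), plus a dark pan set under the gripper. By length (~117 mm) the middle one is at (407,235). The case is at (285,218) with its blue tab at (279,235), palette (198,229), tape (193,157), glass (404,150).

```bash
cat > h.py <<'E'
import numpy as np, cv2
from bench import telemetry, imaging, job, r
from scipy.spatial.transform import Rotation as Ro
def ray(c,p):
    K=c["camera_matrix"];R=np.array(c["R"]);t=np.array(c["t"])
    d=R.T@np.linalg.solve(K,[p[0],p[1],1.]);return -R.T@t,d/np.linalg.norm(d)
def onz(c,p,z):
    o,d=ray(c,p);return o+d*(z-o[2])/d[2]
def tri(*cp):
    A=np.zeros((3,3));b=np.zeros(3)
    for c,p in cp:
        o,d=ray(c,p);M=np.eye(3)-np.outer(d,d);A+=M;b+=M@o
    X=np.linalg.solve(A,b)
    return X,[round(float(np.linalg.norm(np.cross(X-ray(c,p)[0],ray(c,p)[1])))*1000,1) for c,p in cp]
def proj(c,X):
    q=np.array(c["camera_matrix"])@(np.array(c["R"])@X+np.array(c["t"]));return q[:2]/q[2]
def nonblue(img,box):
    "contours of what is not the blue cloth in box x0,y0,x1,y1, largest first"
    x0,y0,x1,y1=box;h=cv2.cvtColor(img,cv2.COLOR_RGB2HSV)[y0:y1,x0:x1]
    m=((h[...,1]<110)&(h[...,2]>110)).astype(np.uint8)
    cs=cv2.findContours(cv2.morphologyEx(m,cv2.MORPH_CLOSE,np.ones((9,9))),0,2,offset=(x0,y0))[0]
    return sorted(cs,key=cv2.contourArea)[::-1]
def pose():
    s=telemetry.read_state();return s,Ro.from_quat(s["eef_rot"]).as_matrix()
E
python3 - <<'E'
from h import *
np.set_printoptions(precision=4,suppress=True)
c=imaging.camera("top");s=imaging.camera("scene");w=imaging.camera("wrist")
for n,cam,box in(("mid top",c,(390,205,425,265)),("small",c,(350,225,388,265)),("mid sc",s,(210,160,248,212))):
    k=nonblue(cam["img"],box)[0]; R=cv2.minAreaRect(k);b=cv2.boxPoints(R)
    X=np.array([onz(cam,p,.019) for p in b]); print(n,R,X.mean(0),np.linalg.norm(np.diff(X,axis=0),axis=1))
print("tab",[onz(c,(279,234.5),.046)]); print("corn",onz(c,(247,232),.03),onz(c,(311,249),.03))
S,T=pose();R=np.array(w["R"]);print("wrist cam pos in tool",T.T@(-R.T@w["t"]-S["ee_pos"]),"axes in tool\n",T.T@R.T, w["camera_matrix"][0]);print(T)
ims=[cv2.resize(c["img"][155:265,235:335],None,fx=4,fy=4,interpolation=2),cv2.resize(c["img"][155:265,350:440],None,fx=4,fy=4,interpolation=2)]
cv2.imwrite("pics/crop1.png",np.hstack(ims)[:,:,::-1])
E
```

```text
mid top ((407.0810546875, 235.01351928710938), (13.645115852355957, 41.75733947753906), 9.462322235107422) [ 0.4626 -0.3201  0.019 ] [0.1242 0.0403 0.1241]
small ((368.63629150390625, 242.52825927734375), (34.207916259765625, 10.567316055297852), 61.11341857910156) [ 0.4393 -0.2062  0.019 ] [0.0315 0.1001 0.0312]
mid sc ((228.65000915527344, 188.5500030517578), (16.76007080078125, 44.27188491821289), 18.434947967529297) [ 0.4709 -0.3201  0.019 ] [0.1483 0.0533 0.1462]
tab [array([0.4586, 0.0561, 0.046 ])]
corn [0.4664 0.1524 0.03  ] [ 0.4182 -0.0368  0.03  ]
wrist cam pos in tool [0.0785 0.0007 0.0201] axes in tool
 [[-0.0003 -0.9583 -0.2857]
 [ 1.     -0.0002 -0.0004]
 [ 0.0003 -0.2857  0.9583]] [342.9623   0.     320.0375]
[[ 0.9694  0.2453 -0.0002]
 [ 0.2453 -0.9694  0.0006]
 [-0.     -0.0006 -1.    ]]
```

View pics/crop1.png

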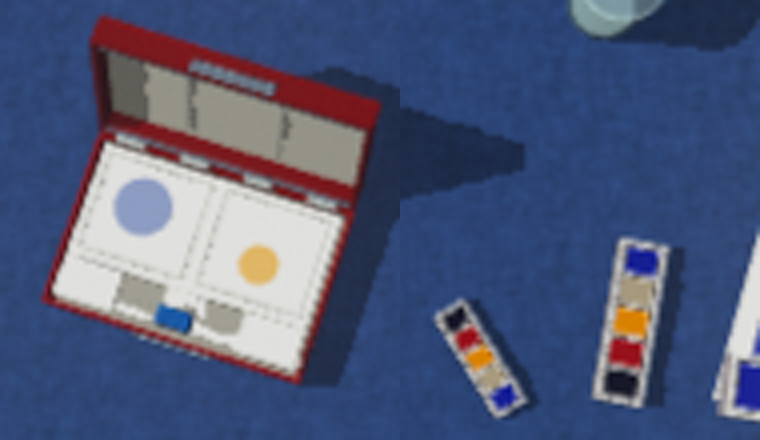

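The crop shows the middle tray, with blue at its far end, and the case with its lid open and blue tab at top-view pixel (278,234). I'll move over the tray first and look with the wrist camera.

move_arm([
  {"spin":0.11},
  {"spin":0.11},
  {"spin":0.11},
  {"spin":0.11},
])

```text
$.steps[0]: bad value
```

move_arm([
  {"dx":2,"dy":-2.8},
  {"dx":2,"dy":-2.8},
  {"dx":2,"dy":-2.8},
  {"dx":2,"dy":-2.8},
  {"dx":2,"dy":-2.8},
  {"dx":2,"dy":-2.8},
  {"dx":2,"dy":-2.8},
  {"dx":2,"dy":-2.8},
  {"dx":2,"dy":-2.8},
  {"dx":2,"dy":-2.8},
  {"dx":2,"dy":-2.8},
  {"dx":2,"dy":-2.8},
])

```text
$.steps[0]: bad value
```

move_arm([
  {"dx":0,"dy":0,"dz":0,"spin":0.11},
  {"dx":0,"dy":0,"dz":0,"spin":0.11},
  {"dx":0,"dy":0,"dz":0,"spin":0.11},
  {"dx":0,"dy":0,"dz":0,"spin":0.11},
])

```text
time: 0.65
ee_pos: [0.1533, -0.6059, 0.4046]
eef_rot: [0.995, -0.098, -0.0, -0.0]
ft_force: [0.1, 0.5, 0.5]
width: 0.0871
grip_force: 0.0
```

move_arm([
  {"dx":2,"dy":-2.8,"dz":0,"spin":0},
  {"dx":2,"dy":-2.8,"dz":0,"spin":0},
  {"dx":2,"dy":-2.8,"dz":0,"spin":0},
  {"dx":2,"dy":-2.8,"dz":0,"spin":0},
  {"dx":2,"dy":-2.8,"dz":0,"spin":0},
  {"dx":2,"dy":-2.8,"dz":0,"spin":0},
  {"dx":2,"dy":-2.8,"dz":0,"spin":0},
  {"dx":2,"dy":-2.8,"dz":0,"spin":0},
  {"dx":2,"dy":-2.8,"dz":0,"spin":0},
  {"dx":2,"dy":-2.8,"dz":0,"spin":0},
  {"dx":2,"dy":-2.8,"dz":0,"spin":0},
  {"dx":2,"dy":-2.8,"dz":0,"spin":0},
])

```text
time: 1.85
ee_pos: [0.4539, -0.3209, 0.4048]
eef_rot: [0.995, -0.096, 0.0, 0.0]
ft_force: [0.0, -0.5, -1.1]
width: 0.0866
grip_force: 0.0
```

```bash
python3 - <<'E'
from h import *
import pickle
w=imaging.camera("wrist");pickle.dump(w,open("w1.pkl","wb"))
cv2.imwrite("pics/w1.png",w["img"][:,:,::-1])
s,T=pose();print(s["ee_pos"],T[:,0])
print(proj(w,[.463,-.320,.019]))
E
```

```text
[ 0.45800772 -0.31570089  0.40481897] [ 0.98288533 -0.18420964  0.00179933]
[317.00264961 165.36102964]
```

View pics/w1.png

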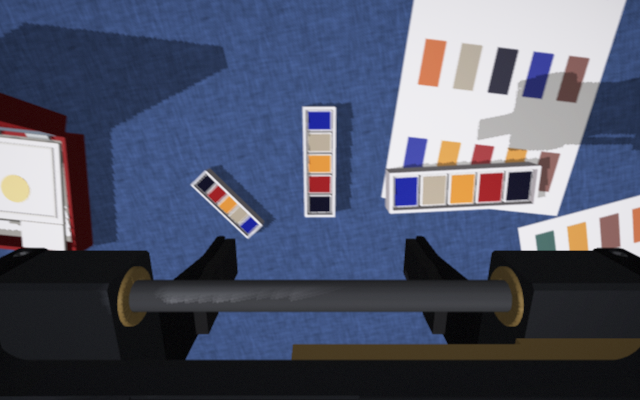

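Wrist view: middle tray at (320,161), fingers at about (230,250)/(410,250), case at left edge. Going on to the case.

move_arm([
  {"dx":-0.6,"dy":-3.1,"dz":0,"spin":0},
  {"dx":-0.6,"dy":-3.1,"dz":0,"spin":0},
  {"dx":-0.6,"dy":-3.1,"dz":0,"spin":0},
  {"dx":-0.6,"dy":-3.1,"dz":0,"spin":0},
  {"dx":-0.6,"dy":-3.1,"dz":0,"spin":0},
  {"dx":-0.6,"dy":-3.1,"dz":0,"spin":0},
  {"dx":-0.6,"dy":-3.1,"dz":0,"spin":0},
  {"dx":-0.6,"dy":-3.1,"dz":0,"spin":0},
  {"dx":-0.6,"dy":-3.1,"dz":0,"spin":0},
  {"dx":-0.6,"dy":-3.1,"dz":0,"spin":0},
  {"dx":-0.6,"dy":-3.1,"dz":0,"spin":0},
  {"dx":-0.6,"dy":-3.1,"dz":0,"spin":0.065},
])

```text
time: 3.1
ee_pos: [0.4532, 0.0581, 0.4048]
eef_rot: [0.992, -0.128, 0.0, 0.0]
ft_force: [0.2, -0.3, 0.4]
width: 0.0871
grip_force: 0.0
```

```bash
python3 - <<'E'
from h import *
import pickle
imaging.camera("wrist")
w=imaging.camera("wrist");t=imaging.camera("top");s0=imaging.camera("scene");pickle.dump((w,t,s0),open("w2.pkl","wb"))
cv2.imwrite("pics/w2.png",cv2.resize(w["img"][0:260,80:560],None,fx=1.66,fy=1.66,interpolation=2)[:,:,::-1])
s,T=pose();print(s["ee_pos"],T[:,0])
w1=pickle.load(open("w1.pkl","rb"))
k=nonblue(w1["img"],(290,90,350,230))[0];b=cv2.boxPoints(cv2.minAreaRect(k));print(b.tolist())
for z in(.0,.019):
    X=np.array([onz(w1,p,z) for p in b]);print(X.mean(0),np.linalg.norm(np.diff(X,axis=0),axis=1),X.tolist())
def tab(c,box):
    h=cv2.cvtColor(c["img"],cv2.COLOR_RGB2HSV);x0,y0,x1,y1=box
    m=cv2.inRange(h,(98,170,90),(112,255,255))[y0:y1,x0:x1]
    k=max(cv2.findContours(m,0,2,offset=(x0,y0))[0],key=cv2.contourArea);return cv2.minAreaRect(k)
for n,c in(("w",w),("top",t),("sc",s0)):
    p=proj(c,[.4586,.0561,.046]).astype(int);print(n,p,tab(c,(p[0]-30,p[1]-25,p[0]+30,p[1]+25)))
E
```

```text
[0.45337746 0.05708971 0.4047276 ] [ 9.67577646e-01 -2.52573700e-01  1.61006951e-04]
[[301.0, 106.0], [336.0, 106.0], [336.0, 217.0], [301.0, 217.0]]
[ 4.60571588e-01 -3.21102132e-01  1.38777878e-17] [0.03788459 0.12726808 0.04159216] [[0.5266317488658633, -0.3147687103507857, 0.0], [0.5193796982452776, -0.3519527160613891, 0.0], [0.39415214139030375, -0.32925419037149384, 5.551115123125783e-17], [0.4021227654527198, -0.2884329126249979, 0.0]]
[ 0.46405467 -0.32185647  0.019     ] [0.03601404 0.1209842  0.03953854] [[0.526853098775511, -0.3158357660068473, 0.019000000000000017], [0.5199591191730041, -0.3511838062122947, 0.019000000000000017], [0.4009146905283171, -0.32960602341677414, 0.019000000000000017], [0.4084917639080268, -0.2908003019931299, 0.019000000000000017]]
w [325 171] ((324.0, 171.0), (14.0, 24.0), 90.0)
top [279 234] ((278.70001220703125, 234.40000915527344), (6.640782833099365, 4.110960960388184), 18.434947967529297)
sc [360 176] ((361.85296630859375, 176.58824157714844), (7.276068687438965, 4.123105525970459), 14.03624439239502)
```

View pics/w2.png

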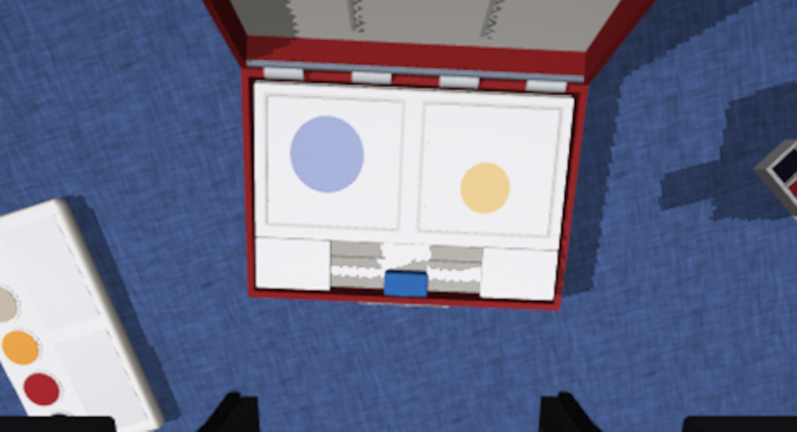

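Wrist view: case front rim corners at crop (250,296), (560,308), rear (247,68), (586,84); tab at (405,284); palette at left, clear of the case.

```bash
python3 - <<'E'
from h import *
import pickle
np.set_printoptions(precision=4,suppress=True)
w,t,s0=pickle.load(open("w2.pkl","rb"))
h=cv2.cvtColor(w["img"],cv2.COLOR_RGB2HSV)
red=(((h[...,0]<8)|(h[...,0]>172))&(h[...,1]>150)&(h[...,2]>60))
# outer rim edges: front line, left, right by scanning
y=[];F=[]
for x in range(240,410,4):
    c=np.where(red[150:200,x])[0]
    if len(c): F.append((x,150+c.max()+.5))
L=[];Rr=[]
for yy in range(60,172,4):
    c=np.where(red[yy,200:460])[0]
    if len(c): L.append((200+c.min()-.5,yy));Rr.append((200+c.max()+.5,yy))
def fit(P,z=.03):
    X=np.array([onz(w,p,z)[:2] for p in P]);v=cv2.fitLine(X.astype(np.float32),cv2.DIST_HUBER,0,1e-6,1e-6).ravel()
    return v[2:],v[:2]*(1 if v[np.argmax(abs(v[:2]))]>0 else -1)
f,l,rr=fit(F),fit(L),fit(Rr);print("front",f,"left",l,"right",rr)
print("yaw: front",np.arctan2(-f[1][0],f[1][1]),"sides",np.arctan2(*l[1][::-1]),np.arctan2(*rr[1][::-1]))
yaw=np.arctan2(-f[1][0],f[1][1])
def inter(a,b):
    k=np.linalg.solve(np.c_[a[1],-b[1]],b[0]-a[0]);return a[0]+k[0]*a[1]
A,B=inter(f,l),inter(f,rr);print("corners",A,B,np.linalg.norm(A-B))
for yaw in(yaw,(np.arctan2(*l[1][::-1])+np.arctan2(*rr[1][::-1]))/2):
    e=np.array([np.cos(yaw),np.sin(yaw)]);C=(A+B)/2+.067*e;print("yaw",yaw,"case",C,"tab",C-.051*e)
print("tab tri",tri((w,(324,171)),(t,(278.7,234.4)),(s0,(361.85,176.6))), onz(w,(324,171),.046))
# corner heights by triangulating with the top view
from itertools import product
for n,p,q in(("A",A,(247,232)),("B",B,(311,249))):print(n,tri((w,proj(w,[*p,.03])),(t,q)))
E
```

```text
front (array([0.4448, 0.061 ], dtype=float32), array([0.2982, 0.9545], dtype=float32)) left (array([0.5375, 0.1375], dtype=float32), array([ 0.9542, -0.2992], dtype=float32)) right (array([ 0.4926, -0.0575], dtype=float32), array([ 0.9545, -0.2982], dtype=float32))
yaw: front -0.3028444 sides -0.30384293 -0.3028256
corners [0.4749 0.1572] [ 0.4153 -0.0333] 0.19959639
yaw -0.3028444 case [0.509  0.0419] tab [0.4604 0.0572]
yaw -0.30333427 case [0.509  0.0419] tab [0.4604 0.0571]
tab tri (array([0.4594, 0.0579, 0.0467]), [0.8, 1.1, 1.6]) [0.4598 0.0574 0.046 ]
A (array([0.47  , 0.1596, 0.011 ]), [4.1, 4.1])
B (array([ 0.4169, -0.035 ,  0.031 ]), [2.2, 2.2])
```

move_arm([
  {"dx":0,"dy":0,"dz":0,"spin":0.048},
  {"dx":0.65,"dy":-0.2,"dz":0,"spin":0},
  {"dx":0,"dy":0,"dz":2.5,"spin":0},
  {"dx":0,"dy":0,"dz":2.5,"spin":0},
  {"dx":0,"dy":0,"dz":2.5,"spin":0},
  {"dx":0,"dy":0,"dz":2.5,"spin":0},
  {"dx":0,"dy":0,"dz":2.5,"spin":0},
  {"dx":0,"dy":0,"dz":2.5,"spin":0},
  {"dx":0,"dy":0,"dz":1.5,"spin":0},
  {"dx":0,"dy":0,"dz":0,"spin":0},
  {"dx":0,"dy":0,"dz":0,"spin":0},
], claw=4.4, squeeze=10)

```text
time: 4.4
ee_pos: [0.4607, 0.0564, 0.24]
eef_rot: [0.988, -0.152, -0.0, -0.0]
ft_force: [-0.6, 0.8, 1.2]
width: 0.0439
grip_force: 0.0
```

```bash
python3 - <<'E'
from h import *
w=imaging.camera("wrist")
cv2.imwrite("pics/w3.png",w["img"][:,:,::-1])
s,T=pose();print(s["ee_pos"],T[:,0],s["width"])
R=np.array([[.9545,.298],[-.298,.9545]]);print("case frame err to tab (ex,ey)",R.T@(np.array([.4602,.0573])-s["ee_pos"][:2])) if 0 else print([np.dot(e,np.array([.4602,.0573])-s["ee_pos"][:2]) for e in([.9545,-.298],[.298,.9545])])
E
```

```text
[0.46086627 0.05657369 0.24050639] [ 9.53797794e-01 -3.00447858e-01  9.23412197e-04] 0.04397807782241901
[np.float64(-0.0008523950347882906), np.float64(0.0004947130221185112)]
```

View pics/w3.png

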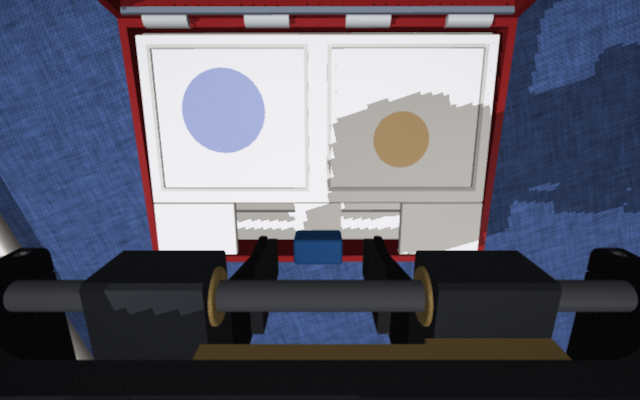

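Tab at (318,247), centred between the fingers. Descend and grip; work out the arc and the lid's angle.

move_arm([
  {"dx":-0.1,"dy":-0.05,"dz":2,"spin":0},
  {"dx":0,"dy":0,"dz":1.7,"spin":0},
  {"dx":0,"dy":0,"dz":0,"spin":0},
  {"dx":0,"dy":0,"dz":0,"spin":0},
])

```text
time: 4.85
ee_pos: [0.4599, 0.0577, 0.2037]
eef_rot: [0.988, -0.152, 0.0, -0.0]
ft_force: [0.1, -0.2, 0.9]
width: 0.0439
grip_force: 0.0
```

move_arm([
  {"dx":0,"dy":0,"dz":0,"spin":0},
  {"dx":0,"dy":0,"dz":0,"spin":0},
  {"dx":0,"dy":0,"dz":0,"spin":0},
  {"dx":0,"dy":0,"dz":0,"spin":0},
  {"dx":0,"dy":0,"dz":0,"spin":0},
], claw=2, squeeze=8)

```text
time: 5.35
ee_pos: [0.4598, 0.0579, 0.2031]
eef_rot: [0.988, -0.152, 0.001, -0.0]
ft_force: [0.9, 1.8, -0.1]
width: 0.026
grip_force: 8.0
```

```bash
python3 - <<'E'
from h import *
import pickle
w,t,s0=pickle.load(open("w2.pkl","rb"))
C=np.array([.509,.0419,0]);ex=np.array([.9545,-.298,0]);ey=np.array([.298,.9545,0]);ez=np.array([0,0,1.])
for f in np.arange(1.5,2.21,.1):
    H=C+.067*ex+.03*ez
    P=[H+(-.134*np.cos(f)+.022*np.sin(f))*ex+(.134*np.sin(f)+.022*np.cos(f))*ez+k*ey for k in(.1,-.1)]
    print(round(f,2),[proj(t,p).round(1) for p in P],[proj(s0,p).round(1) for p in P])
th=np.arange(0,1.81,.15);x=11.8*(1-np.cos(th))+.55*np.sin(th);z=11.8*np.sin(th)-.55*(1-np.cos(th))
print(np.c_[th[1:],np.diff(x),np.diff(z)].round(2).tolist())
E
```

```text
1.5 [array([254. , 172.6]), array([325.4, 195.1])] [array([395.1, 199.8]), array([313.5, 180.5])]
1.6 [array([255.8, 168.1]), array([326.9, 190.5])] [array([394. , 204.9]), array([311.9, 185.3])]
1.7 [array([257.6, 163.8]), array([328.4, 186. ])] [array([392.7, 210.3]), array([310.3, 190.4])]
1.8 [array([259.4, 159.8]), array([329.8, 181.9])] [array([391.4, 215.9]), array([308.8, 195.7])]
1.9 [array([261.2, 156.2]), array([331.2, 178.1])] [array([390.1, 221.5]), array([307.3, 201.2])]
2.0 [array([262.9, 152.9]), array([332.4, 174.6])] [array([388.7, 227.2]), array([306. , 206.7])]
2.1 [array([264.7, 150.1]), array([333.6, 171.6])] [array([387.3, 232.9]), array([304.7, 212.2])]
2.2 [array([266.3, 147.7]), array([334.6, 169. ])] [array([385.9, 238.4]), array([303.6, 217.6])]
[[0.15, 0.21, 1.76], [0.3, 0.47, 1.71], [0.45, 0.72, 1.62], [0.6, 0.96, 1.49], [0.75, 1.17, 1.33], [0.9, 1.35, 1.14], [1.05, 1.51, 0.92], [1.2, 1.63, 0.69], [1.35, 1.72, 0.44], [1.5, 1.76, 0.18], [1.65, 1.77, -0.09], [1.8, 1.73, -0.35]]
```

move_arm([
  {"dx":0.21,"dy":0,"dz":-1.76,"spin":0},
  {"dx":0.47,"dy":0,"dz":-1.71,"spin":0},
  {"dx":0.72,"dy":0,"dz":-1.62,"spin":0},
  {"dx":0.96,"dy":0,"dz":-1.49,"spin":0},
  {"dx":1.17,"dy":0,"dz":-1.33,"spin":0},
  {"dx":1.35,"dy":0,"dz":-1.14,"spin":0},
  {"dx":1.51,"dy":0,"dz":-0.92,"spin":0},
  {"dx":1.63,"dy":0,"dz":-0.69,"spin":0},
  {"dx":1.72,"dy":0,"dz":-0.44,"spin":0},
  {"dx":1.76,"dy":0,"dz":-0.18,"spin":0},
  {"dx":1.77,"dy":0,"dz":0.09,"spin":0},
])

```text
time: 6.45
ee_pos: [0.5864, 0.0182, 0.3145]
eef_rot: [0.988, -0.152, -0.001, -0.0]
ft_force: [-0.4, 4.6, -2.4]
width: 0.0259
grip_force: 8.0
```

move_arm([
  {"dx":0.87,"dy":0,"dz":0.14,"spin":0},
  {"dx":0.86,"dy":0,"dz":0.21,"spin":0},
  {"dx":0.84,"dy":0,"dz":0.27,"spin":0},
  {"dx":0.81,"dy":0,"dz":0.33,"spin":0},
  {"dx":0,"dy":0,"dz":0,"spin":0},
  {"dx":0,"dy":0,"dz":0,"spin":0},
])

```text
time: 7.05
ee_pos: [0.6182, 0.0082, 0.3045]
eef_rot: [0.988, -0.152, -0.0, -0.0]
ft_force: [0.9, 5.0, -5.1]
width: 0.0255
grip_force: 8.0
```

```bash
python3 - <<'E'
from h import *
s0=imaging.camera("scene");t=imaging.camera("top")
cv2.imwrite("pics/s4.png",np.hstack([cv2.resize(c["img"][a:a+130,b:b+130],None,fx=3,fy=3,interpolation=2) for c,a,b in((s0,110,295),(t,140,230))])[:,:,::-1])
s,T=pose();print(s["ee_pos"],s["width"],s["grip_force"],s["ft_force"])
E
```

```text
[0.61809533 0.00826087 0.30456744] 0.025954940257346636 7.999838404648472 [ 0.92487876  5.88097356 -5.68066384]
```

View pics/s4.png

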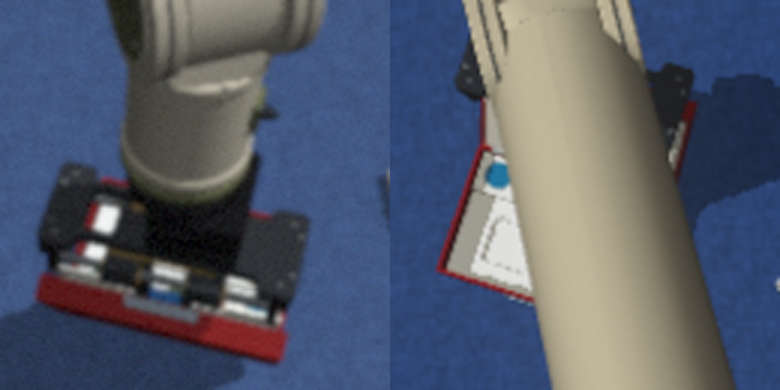

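Leaf is up (white plate at crop (230,290) with the blue tab held), lid pushed back to about 2.05 rad. Release, rise, and go to the tray.

move_arm([
  {"dx":0,"dy":0,"dz":0,"spin":0},
  {"dx":0,"dy":0,"dz":0,"spin":0},
  {"dx":0,"dy":0,"dz":0,"spin":0},
  {"dx":0,"dy":0,"dz":-1,"spin":0},
  {"dx":0,"dy":0,"dz":-3,"spin":0},
  {"dx":0,"dy":0,"dz":-4,"spin":0},
  {"dx":-3,"dy":0,"dz":-1,"spin":0},
  {"dx":-4,"dy":0,"dz":0,"spin":0},
  {"dx":-4,"dy":0,"dz":0,"spin":0},
  {"dx":-4,"dy":0,"dz":0,"spin":0},
  {"dx":0,"dy":0,"dz":0,"spin":0},
], claw=4.4)

```text
time: 8.25
ee_pos: [0.4718, 0.0548, 0.3963]
eef_rot: [0.989, -0.151, 0.001, 0.001]
ft_force: [0.5, -0.4, 0.3]
width: 0.0438
grip_force: 0.0
```

```bash
python3 - <<'E'
from h import *
np.set_printoptions(precision=4,suppress=True)
s0=imaging.camera("scene");w=imaging.camera("wrist")
cv2.imwrite("pics/s5.png",np.hstack([cv2.resize(s0["img"][110:240,295:425],(390,400),interpolation=2),cv2.resize(w["img"][:300,100:540],(400,400))])[:,:,::-1])
s,T=pose();print(s["ee_pos"],T[:,0])
E
```

```text
[0.4748 0.0528 0.3964] [ 0.9538 -0.3003  0.0029]
```

View pics/s5.png

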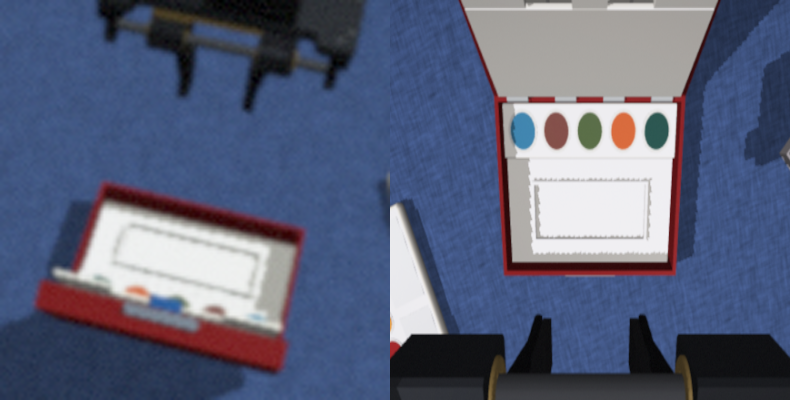

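Leaf stands up and the nest is bare: nest rectangle at wrist crop (538..650, 181..238). On to the tray.

move_arm([
  {"dx":0.84,"dy":3,"dz":0,"spin":0},
  {"dx":0.84,"dy":3,"dz":0,"spin":0},
  {"dx":0.84,"dy":3,"dz":0,"spin":0},
  {"dx":0.84,"dy":3,"dz":0,"spin":0},
  {"dx":0.84,"dy":3,"dz":0,"spin":0},
  {"dx":0.84,"dy":3,"dz":0,"spin":0},
  {"dx":0.84,"dy":3,"dz":0,"spin":0},
  {"dx":0.84,"dy":3,"dz":0,"spin":0},
  {"dx":0.84,"dy":3,"dz":0,"spin":0},
  {"dx":0.84,"dy":3,"dz":0,"spin":0},
  {"dx":0.84,"dy":3,"dz":0,"spin":0},
  {"dx":0.84,"dy":3,"dz":0,"spin":0},
], claw=6)

```text
time: 9.55
ee_pos: [0.4634, -0.3233, 0.3952]
eef_rot: [0.988, -0.152, 0.0, 0.0]
ft_force: [0.5, -0.6, 0.7]
width: 0.0596
grip_force: 0.0
```

move_arm([
  {"dx":0,"dy":0,"dz":0,"spin":-0.118},
  {"dx":0,"dy":0,"dz":3,"spin":0},
  {"dx":0,"dy":0,"dz":3,"spin":0},
  {"dx":0,"dy":0,"dz":3,"spin":0},
  {"dx":0,"dy":0,"dz":2,"spin":0},
  {"dx":0,"dy":0,"dz":0,"spin":0},
  {"dx":0,"dy":0,"dz":0,"spin":0},
])

```text
time: 10.25
ee_pos: [0.4636, -0.3217, 0.2856]
eef_rot: [0.996, -0.094, 0.0, 0.0]
ft_force: [0.6, -0.1, 0.6]
width: 0.0601
grip_force: 0.0
```

```bash
python3 - <<'E'
from h import *
import pickle
np.set_printoptions(precision=4,suppress=True)
w=imaging.camera("wrist");w1=pickle.load(open("w1.pkl","rb"))
cv2.imwrite("pics/w6.png",w["img"][:,:,::-1])
s,T=pose();print(s["ee_pos"],T[:,0],proj(w,[.464,-.322,.019]))
u,v=proj(w,[.464,-.322,.019]).astype(int)
k=nonblue(w["img"],(u-60,max(v-130,0),u+60,min(v+110,400)))[0]
# far end (blue) corners and sides
P=k.reshape(-1,2); print(cv2.minAreaRect(k))
for z in(.019,):
  rows=[y for y in range(P[:,1].min()+4,P[:,1].max()-3,4)]
  m=np.zeros(w["img"].shape[:2],np.uint8);cv2.drawContours(m,[k],-1,1,-1)
  mid=[];wd=[]
  for y in rows:
    c=np.where(m[y])[0];a,b=onz(w,(c.min()-.5,y),z),onz(w,(c.max()+.5,y),z);mid.append((a+b)[:2]/2);wd.append(np.linalg.norm(a-b))
  mid=np.array(mid);v=cv2.fitLine(mid.astype(np.float32),cv2.DIST_HUBER,0,1e-6,1e-6).ravel();print("yaw",np.arctan(v[1]/v[0]),"pt",v[2:],"w",np.round(wd,4),"far",onz(w,(P[:,0].mean(),P[:,1].min()-.5),z),"near",onz(w,(P[:,0].mean(),P[:,1].max()+.5),z))
E
```

```text
[ 0.4638 -0.3216  0.2864] [ 0.9825 -0.1865  0.0015] [319.6385 206.1535]
((321.5, 201.0), (49.0, 154.0), 0.0)
yaw -0.18673986 pt [ 0.4666 -0.3239] w [0.0353 0.0354 0.0355 0.0357 0.0358 0.0352 0.0353 0.0347 0.0348 0.0349
 0.035  0.0352 0.0353 0.0354 0.0355 0.0356 0.0358 0.0359 0.036  0.0346
 0.0348 0.0349 0.035  0.0351 0.0353 0.0354 0.0355 0.0356 0.0358 0.0359
 0.0352 0.0354 0.0355 0.0348 0.035  0.0351 0.0352] far [ 0.5238 -0.334   0.019 ] near [ 0.4038 -0.3112  0.019 ]
```

View pics/w6.png

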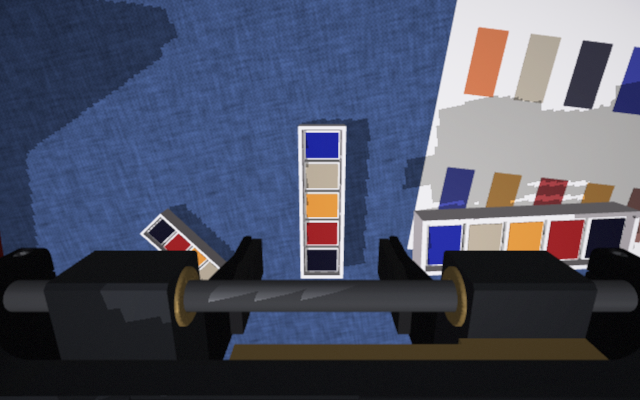

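Tray centred at wrist pixel (321,201), 122 mm long at 19 mm height — the right size; fingers straddle it.

move_arm([
  {"dx":0,"dy":0.1,"dz":3,"spin":0},
  {"dx":0,"dy":0,"dz":3,"spin":0},
  {"dx":0,"dy":0,"dz":2.5,"spin":0},
  {"dx":0,"dy":0,"dz":1.2,"spin":0},
  {"dx":0,"dy":0,"dz":0,"spin":0},
  {"dx":0,"dy":0,"dz":0,"spin":0},
])

```text
time: 10.9
ee_pos: [0.4637, -0.3223, 0.1897]
eef_rot: [0.996, -0.093, 0.001, 0.0]
ft_force: [0.5, -0.5, -0.3]
width: 0.0599
grip_force: 0.0
```

move_arm([
  {"dx":0,"dy":0,"dz":0,"spin":0},
  {"dx":0,"dy":0,"dz":0,"spin":0},
  {"dx":0,"dy":0,"dz":0,"spin":0},
  {"dx":0,"dy":0,"dz":0,"spin":0},
  {"dx":0,"dy":0,"dz":0,"spin":0},
  {"dx":0,"dy":0,"dz":-0.5,"spin":0},
  {"dx":0,"dy":0,"dz":-1,"spin":0},
  {"dx":0,"dy":0,"dz":0,"spin":0},
], claw=3, squeeze=18)

```text
time: 11.7
ee_pos: [0.4635, -0.3222, 0.2048]
eef_rot: [0.996, -0.093, 0.001, 0.001]
ft_force: [0.3, 0.0, -0.7]
width: 0.0339
grip_force: 18.0
```

```bash
python3 - <<'E'
from h import *
s,T=pose();print(s["joint_positions"].round(3),s["ee_pos"],T[:,0])
d=np.array([.4899,.0479])-s["ee_pos"][:2];print(T[:2,0]@d,T[:2,1]@d)
E
```

```text
[ 0.788  0.417 -0.312  1.813  0.156  0.933 -1.349] [ 0.46352569 -0.3221843   0.20484782] [ 0.98253848 -0.18604624  0.00222102]
-0.04293901593629665 -0.36852954550805783
```

move_arm([
  {"dx":0,"dy":0,"dz":-2,"spin":0},
  {"dx":0,"dy":0,"dz":-3,"spin":0},
  {"dx":0,"dy":0,"dz":-3,"spin":0},
  {"dx":0,"dy":0,"dz":-3,"spin":0},
  {"dx":0,"dy":0,"dz":-2,"spin":0},
  {"dx":0,"dy":0,"dz":0,"spin":0},
])

```text
time: 12.3
ee_pos: [0.4637, -0.3222, 0.3364]
eef_rot: [0.996, -0.093, 0.002, 0.001]
ft_force: [1.4, 0.2, -0.4]
width: 0.0334
grip_force: 18.0
```

move_arm([
  {"dx":-0.36,"dy":-3,"dz":0,"spin":0},
  {"dx":-0.36,"dy":-3.1,"dz":0,"spin":0},
  {"dx":-0.36,"dy":-3.1,"dz":0,"spin":0},
  {"dx":-0.36,"dy":-3.1,"dz":0,"spin":0},
  {"dx":-0.36,"dy":-3.1,"dz":0,"spin":0},
  {"dx":-0.36,"dy":-3.1,"dz":0,"spin":0},
  {"dx":-0.36,"dy":-3.1,"dz":0,"spin":0},
  {"dx":-0.36,"dy":-3.1,"dz":0,"spin":0},
  {"dx":-0.36,"dy":-3.1,"dz":0,"spin":0},
  {"dx":-0.36,"dy":-3.1,"dz":0,"spin":0},
  {"dx":-0.36,"dy":-3.1,"dz":0,"spin":0},
  {"dx":-0.33,"dy":-2.8,"dz":0,"spin":0},
])

```text
time: 13.5
ee_pos: [0.4889, 0.0492, 0.3322]
eef_rot: [0.996, -0.093, -0.0, 0.0]
ft_force: [0.5, -1.2, -0.9]
width: 0.0336
grip_force: 18.0
```

move_arm([
  {"dx":0,"dy":0,"dz":0,"spin":-0.145},
  {"dx":0,"dy":0,"dz":0,"spin":-0.145},
  {"dx":0,"dy":0,"dz":0,"spin":-0.145},
  {"dx":0,"dy":0,"dz":0,"spin":-0.145},
  {"dx":0,"dy":0,"dz":0,"spin":-0.145},
  {"dx":0,"dy":0,"dz":0,"spin":-0.145},
  {"dx":0,"dy":0,"dz":0,"spin":-0.145},
  {"dx":0,"dy":0,"dz":0,"spin":-0.145},
  {"dx":0,"dy":0,"dz":0,"spin":-0.145},
  {"dx":0,"dy":0,"dz":0,"spin":-0.15},
  {"dx":0,"dy":0,"dz":0,"spin":0},
  {"dx":0,"dy":0,"dz":0,"spin":0},
])

```text
time: 14.7
ee_pos: [0.4891, 0.0475, 0.3325]
eef_rot: [0.807, 0.59, -0.0, -0.0]
ft_force: [0.1, 0.2, -1.0]
width: 0.0339
grip_force: 18.0
```

```bash
python3 - <<'E'
from h import *
np.set_printoptions(precision=4,suppress=True)
w=imaging.camera("wrist");t=imaging.camera("top");s0=imaging.camera("scene")
cv2.imwrite("pics/w7.png",np.vstack([w["img"][:300,:],cv2.resize(np.hstack([s0["img"][110:240,255:455],t["img"][130:260,200:400]]),(640,208))])[:,:,::-1])
s,T=pose();print(s["ee_pos"],T[:,0],T[:,1],np.arctan2(T[1,0],T[0,0]),s["width"],s["grip_force"],s["joint_positions"])
d=np.array([.4899,.0479])-s["ee_pos"][:2];print("dx,dy",T[:2,0]@d,T[:2,1]@d)
E
```

```text
[0.4892 0.0476 0.3329] [ 0.3011  0.9536 -0.0001] [ 0.9536 -0.3011 -0.0003] 1.2649846999001875 0.03395568751430937 18.00007313489914 [ 0.5081  0.1612 -0.7481  1.866   0.1193  1.1599 -0.5872]
dx,dy 0.00046002540843213254 0.0005507996610306159
```

View pics/w7.png

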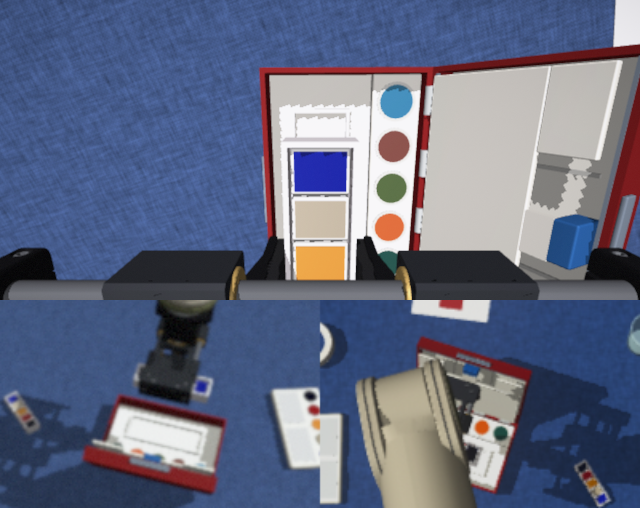

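Tray is held level and square over the nest: ribs at (325,125), pans in line with them, leaf clear. Lower it.

move_arm([
  {"dx":0.05,"dy":-0.15,"dz":2,"spin":0},
  {"dx":0,"dy":0,"dz":2,"spin":0},
  {"dx":0,"dy":0,"dz":2,"spin":0},
  {"dx":0,"dy":0,"dz":2,"spin":0},
  {"dx":0,"dy":0,"dz":1.5,"spin":0},
  {"dx":0,"dy":0,"dz":1,"spin":0},
  {"dx":0,"dy":0,"dz":1,"spin":0},
  {"dx":0,"dy":0,"dz":0,"spin":0},
  {"dx":0,"dy":0,"dz":0,"spin":0},
])

```text
time: 15.75
ee_pos: [0.4883, 0.0487, 0.2185]
eef_rot: [0.806, 0.592, 0.0, 0.0]
ft_force: [0.1, -0.1, -1.0]
width: 0.0334
grip_force: 18.0
```

```bash
python3 - <<'E'
from h import *
np.set_printoptions(precision=4,suppress=True)
w=imaging.camera("wrist")
cv2.imwrite("pics/w8.png",cv2.resize(w["img"][:300,200:500],(600,600))[:,:,::-1])
s,T=pose();print(s["ee_pos"],s["ft_force"],s["width"])
d=np.array([.4899,.0479])-s["ee_pos"][:2];print("dx,dy",T[:2,0]@d,T[:2,1]@d)
E
```

```text
[0.4883 0.0487 0.2187] [ 0.0782 -0.6145 -0.3186] 0.033951485813322566
dx,dy -0.0002699327781269996 0.0017155646223175158
```

View pics/w8.png

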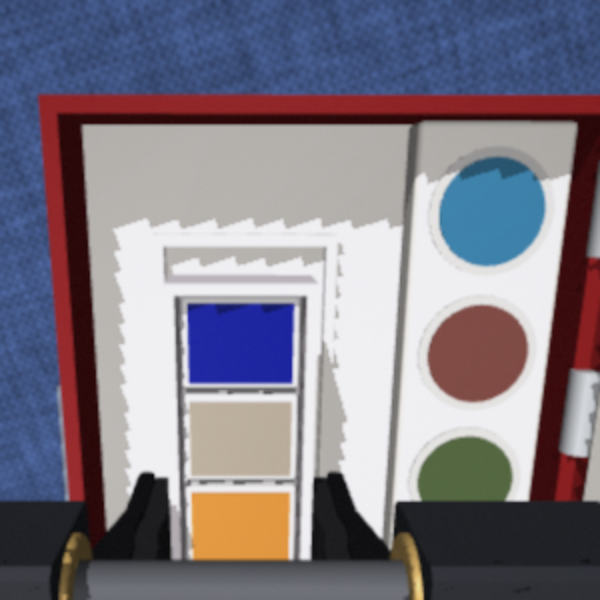

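Tray just above the nest, about 2–3 mm to the front of centre; small correction, then set down.

move_arm([
  {"dx":0,"dy":0.15,"dz":0.7,"spin":0},
  {"dx":0,"dy":0,"dz":0.7,"spin":0},
  {"dx":0,"dy":0,"dz":0.5,"spin":0},
  {"dx":0,"dy":0,"dz":0.3,"spin":0},
  {"dx":0,"dy":0,"dz":0.2,"spin":0},
  {"dx":0,"dy":0,"dz":0,"spin":0},
  {"dx":0,"dy":0,"dz":0,"spin":0},
])

```text
time: 16.5
ee_pos: [0.4895, 0.0482, 0.1942]
eef_rot: [0.806, 0.592, 0.0, 0.0]
ft_force: [0.2, -0.4, -0.7]
width: 0.0339
grip_force: 18.0
```

move_arm([
  {"dx":0,"dy":0,"dz":0.1,"spin":0},
  {"dx":0,"dy":0,"dz":0,"spin":0},
  {"dx":0,"dy":0,"dz":0,"spin":0},
  {"dx":0,"dy":0,"dz":0,"spin":0},
  {"dx":0,"dy":0,"dz":0,"spin":0},
  {"dx":0,"dy":0,"dz":-1,"spin":0},
  {"dx":0,"dy":0,"dz":-3,"spin":0},
  {"dx":0,"dy":0,"dz":-4,"spin":0},
  {"dx":0,"dy":0,"dz":-4,"spin":0},
  {"dx":0,"dy":0,"dz":-4,"spin":0},
  {"dx":0,"dy":0,"dz":-1,"spin":0},
  {"dx":0,"dy":0,"dz":0,"spin":0},
], claw=4.4)

```text
time: 17.7
ee_pos: [0.4898, 0.0484, 0.3652]
eef_rot: [0.806, 0.592, 0.001, 0.001]
ft_force: [0.2, 0.7, -0.4]
width: 0.0443
grip_force: 0.0
```

```bash
python3 - <<'E'
from h import *
np.set_printoptions(precision=4,suppress=True)
imaging.camera("wrist");w=imaging.camera("wrist");s0=imaging.camera("scene")
cv2.imwrite("pics/w9.png",np.hstack([cv2.resize(w["img"][:260,220:480],(400,400)),cv2.resize(s0["img"][110:240,295:425],(400,400),interpolation=2)])[:,:,::-1])
s,T=pose();print(s["ee_pos"],np.arctan2(T[1,0],T[0,0]),s["joint_positions"])
C=np.array([.509,.0419,0]);ex=np.array([.9545,-.298,0]);ey=np.array([.298,.9545,0]);H=C+.067*ex+[0,0,.03]
for f in(1.9,2,2.1,2.2): print(f,[proj(s0,H+(-.134*np.cos(f)+.022*np.sin(f))*ex+k*ey+[0,0,.134*np.sin(f)+.022*np.cos(f)]).round(1) for k in(.1,-.1)])
# tray top corners expected
print([proj(w,C+(-.02+a)*ex+b*ey+[0,0,.023]).round(1) for a in(-.017,.017) for b in(.06,-.06)])
E
```

```text
[0.489  0.048  0.3619] 1.2678399950429171 [ 0.5259  0.1314 -0.7596  1.8295  0.0959  1.2201 -0.5656]
1.9 [array([390.1, 221.5]), array([307.3, 201.2])]
2 [array([388.7, 227.2]), array([306. , 206.7])]
2.1 [array([387.3, 232.9]), array([304.7, 212.2])]
2.2 [array([385.9, 238.4]), array([303.6, 217.6])]
[array([301.3, 118.4]), array([303.2, 240.3]), array([338.6, 118.3]), array([336.9, 240.3])]
```

View pics/w9.png

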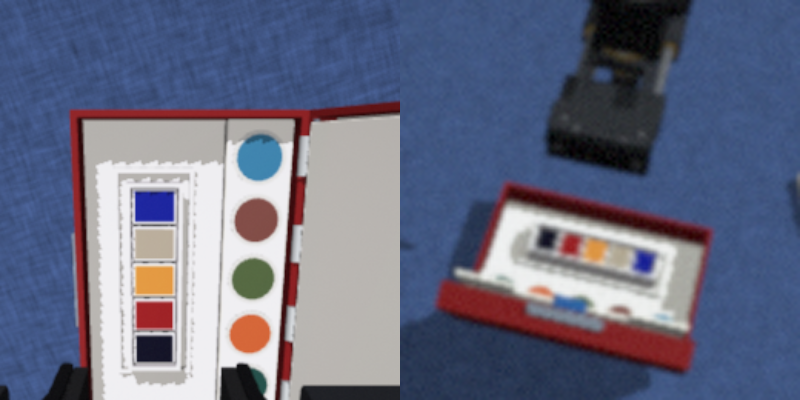

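The tray lies inside the ribs: its corners at about (303,119)–(339,239) in the wrist image, matching the predicted seated corners to 2 px. Turn the tool, close the fingers and go behind the lid. I've now viewed 12 pictures, two over the allowed 10, so from here I use numbers only.

move_arm([
  {"dx":0,"dy":0,"dz":0,"spin":0.143},
  {"dx":0,"dy":0,"dz":0,"spin":0.143},
  {"dx":0,"dy":0,"dz":0,"spin":0.143},
  {"dx":0,"dy":0,"dz":0,"spin":0.143},
  {"dx":0,"dy":0,"dz":0,"spin":0.143},
  {"dx":0,"dy":0,"dz":0,"spin":0.143},
  {"dx":0,"dy":0,"dz":0,"spin":0.143},
  {"dx":0,"dy":0,"dz":0,"spin":0.143},
  {"dx":0,"dy":0,"dz":0,"spin":0.143},
  {"dx":0,"dy":0,"dz":0,"spin":0.143},
  {"dx":0,"dy":0,"dz":0,"spin":0.141},
  {"dx":0,"dy":0,"dz":0,"spin":0},
], claw=0, squeeze=10)

```text
time: 19.05
ee_pos: [0.4891, 0.0481, 0.3616]
eef_rot: [0.988, -0.152, -0.001, 0.0]
ft_force: [0.1, 0.6, 0.3]
width: 0.0003
grip_force: 0.0
```

move_arm([
  {"dx":3,"dy":0,"dz":0,"spin":0},
  {"dx":3.5,"dy":0,"dz":0,"spin":0},
  {"dx":3.5,"dy":0,"dz":0,"spin":0},
  {"dx":3.5,"dy":0,"dz":0,"spin":0},
  {"dx":3.5,"dy":0,"dz":0,"spin":0},
  {"dx":2.8,"dy":0,"dz":0,"spin":0},
  {"dx":0,"dy":0,"dz":0,"spin":0},
  {"dx":0,"dy":0,"dz":0,"spin":0},
])

```text
time: 19.85
ee_pos: [0.6784, -0.0108, 0.3614]
eef_rot: [0.989, -0.149, -0.001, -0.0]
ft_force: [-0.3, -0.3, -0.2]
width: 0.0008
grip_force: 0.0
```

```bash
cat > q.py <<'E'
from h import *
np.set_printoptions(precision=4,suppress=True)
C=np.array([.509,.0419,0]);ex=np.array([.9545,-.298,0]);ey=np.array([.298,.9545,0]);H=C+.067*ex
s,T=pose();d=s["ee_pos"]-H;print("tip rel hinge (ex,ey), z:",d@ex,d@ey,s["ee_pos"][2]-.1822,"yaw",np.arctan2(T[1,0],T[0,0]),"F",s["ft_force"],"w",s["width"])
E
python3 q.py; python3 - <<'E'
import numpy as np
f=np.linspace(2.05,0,17);R=11.5
x=-R*np.cos(f)+2.2*np.sin(f)+1;z=3+R*np.sin(f)+2.2*np.cos(f)
print(np.c_[f,x,z][0]);print(np.c_[f[1:],np.diff(x),-np.diff(z),x[1:],z[1:]].round(2).tolist())
E
```

```text
tip rel hinge (ex,ey), z: 0.11045080453224525 0.0001575603871005325 0.17916207854713503 yaw -0.2997374510680125 F [-0.3162 -0.3059 -0.2386] w 0.0007609086521639993
[ 2.05        8.25453316 12.19030732]
[[1.92, -1.23, -0.85, 7.02, 13.04], [1.79, -1.33, -0.69, 5.69, 13.73], [1.67, -1.41, -0.51, 4.28, 14.24], [1.54, -1.46, -0.33, 2.82, 14.57], [1.41, -1.49, -0.14, 1.32, 14.7], [1.28, -1.5, 0.05, -0.18, 14.65], [1.15, -1.48, 0.25, -1.65, 14.4], [1.02, -1.44, 0.43, -3.09, 13.97], [0.9, -1.37, 0.61, -4.46, 13.36], [0.77, -1.28, 0.78, -5.74, 12.58], [0.64, -1.17, 0.94, -6.9, 11.64], [0.51, -1.04, 1.08, -7.94, 10.56], [0.38, -0.89, 1.2, -8.84, 9.35], [0.26, -0.73, 1.31, -9.57, 8.04], [0.13, -0.56, 1.39, -10.12, 6.65], [0.0, -0.38, 1.45, -10.5, 5.2]]
```

move_arm([
  {"dx":0,"dy":0,"dz":3,"spin":0},
  {"dx":0,"dy":0,"dz":2.7,"spin":0},
  {"dx":0,"dy":0,"dz":0,"spin":0},
  {"dx":-1.4,"dy":0,"dz":0,"spin":0},
  {"dx":-1.4,"dy":0,"dz":0,"spin":0},
  {"dx":-1.23,"dy":0,"dz":-0.85,"spin":0},
  {"dx":-1.33,"dy":0,"dz":-0.69,"spin":0},
  {"dx":-1.41,"dy":0,"dz":-0.51,"spin":0},
  {"dx":-1.46,"dy":0,"dz":-0.33,"spin":0},
  {"dx":-1.49,"dy":0,"dz":-0.14,"spin":0},
])

```text
time: 20.85
ee_pos: [0.5851, 0.0185, 0.3334]
eef_rot: [0.989, -0.15, 0.001, 0.0]
ft_force: [2.8, -1.2, -1.7]
width: 0.0006
grip_force: 1.0
```

```bash
python3 q.py
```

```text
tip rel hinge (ex,ey), z: 0.0126445880987754 0.0003044163457898822 0.15119220084345122 yaw -0.30141219623112125 F [ 2.8086 -1.2448 -1.7213] w 0.0005568866371238759
```

move_arm([
  {"dx":-1.5,"dy":0,"dz":0.15,"spin":0},
  {"dx":-1.48,"dy":0,"dz":0.3,"spin":0},
  {"dx":-1.44,"dy":0,"dz":0.48,"spin":0},
  {"dx":-1.37,"dy":0,"dz":0.66,"spin":0},
  {"dx":-1.28,"dy":0,"dz":0.78,"spin":0},
  {"dx":-1.17,"dy":0,"dz":0.94,"spin":0},
  {"dx":-1.04,"dy":0,"dz":1.08,"spin":0},
  {"dx":0,"dy":0,"dz":0,"spin":0},
])

```text
time: 21.65
ee_pos: [0.4958, 0.0465, 0.2877]
eef_rot: [0.989, -0.15, -0.0, 0.001]
ft_force: [0.5, -0.3, 0.0]
width: 0.0005
grip_force: 0.0
```

```bash
python3 q.py
```

```text
tip rel hinge (ex,ey), z: -0.08098873778902986 0.00046344905161514255 0.10554035124158537 yaw -0.3004300576092136 F [ 0.5053 -0.3209  0.0154] w 0.0005122564134726738
```

```bash
cat > lid.py <<'E'
from h import *
C=np.array([.509,.0419,0]);ex=np.array([.9545,-.298,0]);ey=np.array([.298,.9545,0]);H=C+.067*ex+[0,0,.03]
for n in("scene","top"):
    c=imaging.camera(n);h=cv2.cvtColor(c["img"],cv2.COLOR_RGB2HSV)
    red=((((h[...,0]<8)|(h[...,0]>172))&(h[...,1]>130)&(h[...,2]>40))).astype(np.uint8)
    p=proj(c,C).astype(int);red[:, :p[0]-70]=0;red[:,p[0]+70:]=0;red[:p[1]-70]=0;red[p[1]+70:]=0
    k=max(cv2.findContours(cv2.morphologyEx(red,cv2.MORPH_CLOSE,np.ones((3,3))),0,2)[0],key=cv2.contourArea)
    print(n,"red area",int(red.sum()),cv2.boundingRect(k),cv2.boxPoints(cv2.minAreaRect(k)).round(1).tolist())
    for f in(0,.25,.5,.75,1.):
        print(f,[proj(c,H+(-r*np.cos(f)+.022*np.sin(f))*ex+k*ey+[0,0,r*np.sin(f)+.022*np.cos(f)]).round(0).tolist() for r in(.134,0) for k in(.1,-.1)])
E
python3 lid.py
```

```text
scene red area 3792 (316, 159, 83, 69) [[314.0, 210.10000610351562], [327.1000061035156, 156.39999389648438], [399.5, 174.0], [386.3999938964844, 227.8000030517578]]
0 [[397.0, 179.0], [328.0, 164.0], [389.0, 219.0], [315.0, 201.0]]
0.25 [[399.0, 175.0], [328.0, 159.0], [388.0, 221.0], [315.0, 203.0]]
0.5 [[400.0, 174.0], [326.0, 157.0], [388.0, 223.0], [314.0, 205.0]]
0.75 [[400.0, 175.0], [324.0, 158.0], [387.0, 225.0], [314.0, 207.0]]
1.0 [[399.0, 180.0], [321.0, 163.0], [387.0, 227.0], [313.0, 209.0]]
top red area 721 (287, 192, 37, 59) [[272.3999938964844, 238.8000030517578], [287.1000061035156, 191.6999969482422], [324.20001220703125, 203.3000030517578], [309.3999938964844, 250.39999389648438]]
0 [[244.0, 228.0], [310.0, 250.0], [259.0, 185.0], [324.0, 206.0]]
0.25 [[243.0, 224.0], [310.0, 246.0], [260.0, 183.0], [324.0, 204.0]]
0.5 [[243.0, 217.0], [312.0, 239.0], [260.0, 182.0], [325.0, 202.0]]
0.75 [[244.0, 208.0], [314.0, 230.0], [261.0, 181.0], [325.0, 201.0]]
1.0 [[247.0, 197.0], [318.0, 219.0], [262.0, 180.0], [326.0, 200.0]]
```

Lid is coming down with the tip (about 0.3–0.5 rad). Continue and press shut.

move_arm([
  {"dx":-0.89,"dy":0,"dz":1.2,"spin":0},
  {"dx":-0.73,"dy":0,"dz":1.31,"spin":0},
  {"dx":-0.56,"dy":0,"dz":1.39,"spin":0},
  {"dx":-0.38,"dy":0,"dz":1.2,"spin":0},
  {"dx":0,"dy":0,"dz":0,"spin":0},
  {"dx":0,"dy":0,"dz":0,"spin":0},
])

```text
time: 22.35
ee_pos: [0.4731, 0.0534, 0.2369]
eef_rot: [0.989, -0.151, 0.0, -0.0]
ft_force: [-0.4, 0.1, 0.7]
width: 0.0004
grip_force: 0.0
```

```bash
python3 q.py
```

```text
tip rel hinge (ex,ey), z: -0.1046944833856235 0.0002354797656998418 0.054652236451116665 yaw -0.30304809242238556 F [-0.4271  0.1084  0.691 ] w 0.0004153532819436125
```

move_arm([
  {"dx":0,"dy":0,"dz":0.15,"spin":0},
  {"dx":0,"dy":0,"dz":0.1,"spin":0},
  {"dx":0,"dy":0,"dz":0.1,"spin":0},
  {"dx":0,"dy":0,"dz":0.1,"spin":0},
  {"dx":0,"dy":0,"dz":0,"spin":0},
  {"dx":0,"dy":0,"dz":0,"spin":0},
])

```text
time: 22.95
ee_pos: [0.4732, 0.0536, 0.2341]
eef_rot: [0.989, -0.151, 0.001, 0.001]
ft_force: [-10.1, -1.8, 28.3]
width: 0.0005
grip_force: 14.1
```

move_arm([
  {"dx":0,"dy":0,"dz":0.1,"spin":0},
  {"dx":0,"dy":0,"dz":0,"spin":0},
  {"dx":0,"dy":0,"dz":-1,"spin":0},
  {"dx":0,"dy":0,"dz":-3,"spin":0},
  {"dx":0,"dy":0,"dz":-4,"spin":0},
  {"dx":0,"dy":0,"dz":-4,"spin":0},
  {"dx":0,"dy":0,"dz":-4,"spin":0},
  {"dx":-4,"dy":0,"dz":0,"spin":0},
  {"dx":0,"dy":0,"dz":0,"spin":0},
  {"dx":0,"dy":0,"dz":0,"spin":0},
])

```text
time: 23.95
ee_pos: [0.4341, 0.0654, 0.3913]
eef_rot: [0.989, -0.151, 0.001, 0.001]
ft_force: [0.6, -0.5, 0.0]
width: 0.0006
grip_force: 0.0
```

```bash
python3 q.py; python3 lid.py; python3 - <<'E'
from h import *
w=imaging.camera("wrist");h=cv2.cvtColor(w["img"],cv2.COLOR_RGB2HSV)[:250]
red=((((h[...,0]<8)|(h[...,0]>172))&(h[...,1]>130)&(h[...,2]>30))).astype(np.uint8)
k=max(cv2.findContours(red,0,2)[0],key=cv2.contourArea);print(cv2.approxPolyDP(k,4,True).reshape(-1,2).tolist())
C=np.array([.509,.0419,0]);ex=np.array([.9545,-.298,0]);ey=np.array([.298,.9545,0])
H=C+.067*ex+[0,0,.03]
for f in(0,.03,.06):print(f,[proj(w,H+(-r*np.cos(f)+.022*np.sin(f))*ex+q*ey+[0,0,r*np.sin(f)+.022*np.cos(f)]).round(1).tolist() for r in(.134,0) for q in(.1,-.1)])
E
```

```text
tip rel hinge (ex,ey), z: -0.14545610663191313 0.00014013601221759048 0.209127763628722 yaw -0.30291309543958483 F [ 0.589  -0.5058  0.0052] w 0.0006376632814999255
scene red area 3320 (317, 165, 80, 63) [[314.20001220703125, 210.39999389648438], [325.70001220703125, 162.8000030517578], [397.70001220703125, 180.10000610351562], [386.20001220703125, 227.8000030517578]]
0 [[397.0, 179.0], [328.0, 164.0], [389.0, 219.0], [315.0, 201.0]]
0.25 [[399.0, 175.0], [328.0, 159.0], [388.0, 221.0], [315.0, 203.0]]
0.5 [[400.0, 174.0], [326.0, 157.0], [388.0, 223.0], [314.0, 205.0]]
0.75 [[400.0, 175.0], [324.0, 158.0], [387.0, 225.0], [314.0, 207.0]]
1.0 [[399.0, 180.0], [321.0, 163.0], [387.0, 227.0], [313.0, 209.0]]
top red area 1989 (257, 187, 66, 63) [[244.6999969482422, 229.8000030517578], [258.70001220703125, 185.8000030517578], [323.5, 206.39999389648438], [309.5, 250.39999389648438]]
0 [[244.0, 228.0], [310.0, 250.0], [259.0, 185.0], [324.0, 206.0]]
0.25 [[243.0, 224.0], [310.0, 246.0], [260.0, 183.0], [324.0, 204.0]]
0.5 [[243.0, 217.0], [312.0, 239.0], [260.0, 182.0], [325.0, 202.0]]
0.75 [[244.0, 208.0], [314.0, 230.0], [261.0, 181.0], [325.0, 201.0]]
1.0 [[247.0, 197.0], [318.0, 219.0], [262.0, 180.0], [326.0, 200.0]]
[[200, 18], [214, 172], [424, 172], [438, 17]]
0 [[213.7, 172.9], [424.8, 172.6], [199.3, 15.7], [438.6, 15.4]]
0.03 [[212.4, 173.1], [426.1, 172.8], [199.3, 14.8], [438.7, 14.5]]
0.06 [[211.0, 173.1], [427.5, 172.8], [199.2, 13.9], [438.7, 13.6]]
```

Lid fits the shut position (front width 210 px against 211 predicted). Handing in.

```bash
python3 -c "
from bench import job
print(job.close_job())"
```

```text
the job is handed in; nothing more can be done
None
```

The job is handed in, with no verdict returned: the last camera check put the tray seated in its nest and the lid shut edge to edge over the leaf, and I kept clear of the palette, glass and tape; note that I viewed 12 pictures, two over the limit of 10.

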